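# Bleed the nitrogen line through its spring-closing valve

## Robot

A 7-joint arm with a two-finger parallel gripper is mounted at the origin on the work surface. World frame = base frame: x ahead of the robot, y to its left, z up, the work surface at z = 0. Lengths are in m, angles in rad, forces in N, time in s.
With the tool pointing down it reaches from about 0.425 to 0.925 m from the base axis. Payload 6.8 kg.
Tool frame: the origin (TCP) lies at the very end of the fingers, on their centre line; the grasp point (between the pads) lies 19 mm behind it (grip_point_offset is the distance from the TCP to the grasp point, in m); z points along the fingers, y is the line along which they close (so a half turn about z gives the same grasp; the last joint's range is limited). The gripper opens to 85 mm and grips with 20 to 120 N. Pads are 22 mm wide; open, the fingers measure 114 mm over their backs; the gripper's body (76 mm by 85 mm) begins 54 mm behind the grasp point. The pads swing forward as they close: fully open they stand 13 mm farther back than shut.
Start: joints at [-1.314, 0.477, 0.022, 1.555, -0.011, 1.109, -0.083], TCP at [0.241, 0.631, 0.231] pointing down, gripper open.
Joint ranges: [-2.96, 2.96], [-0.34, 2.1], [-1.41, 1.46], [0.24, 2.44], [-1.37, 4.51], [0.17, 1.92], [-2.96, 2.96]. Speed limits (rad/s): [2.39, 2.39, 3.14, 3.14, 3.14, 3.14, 3.14].

## Interface

Orientations are given as a unit quaternion [w, x, y, z].
In Python, from station import * gives the robot as it stands.
- The arm moves only by the tool carry_out, never from a script. Its argument "rows" is text: rows parted by semicolons, each of 4 numbers parted by spaces: the shift along the world's x, y, z in mm, then the turn about the world's z in degrees. In form: dx dy dz yaw; .... A call has 1 to 10 rows; each row shifts and turns the commanded pose from where the row before left it; what a row does not reach is not made up. A row lasts 1/8 s, in which the tool goes at most 62.5 mm and 10.7 degrees, less where a joint would pass 70% of its speed; a pose out of reach is approached as far as the arm can. A call is refused whole if a number of a shift passes 62.5 or a number of a turn 10.7, either way. A call with a gripper value outside its range is refused whole. "claw" is the finger opening in mm, from 0 to 85.4, set as the call begins (left out, the last holds). The fingers move at their own pace and stop on an object; "force" is the grip in N (left out, the last holds). Time passes only in rows, so rows that do not move let the fingers close. It gives the time, the measured TCP pose, the force, the opening and the grip force at its end, in the units of the state.
- get_obs(): the state, without advancing time (a new reading comes with each control period).
- read_camera(name): name is "side" or "top" or "wrist"; returns a dict with "img" (420x560x3 uint8, blue, green, red), "fov_y" (degrees; the focal length in pixels is half the picture's height over the tangent of half this angle, whatever the lens; pixels are square), "cx", "cy" (the principal point, pixels), "world_to_cam" (4x4, takes a point from world to camera coordinates). Camera axes: x right, y up, looking along -z (the intrinsics and any distortion apply to the point x, -y, -z); pixel columns grow to the right and rows downward; lengths in m; the calibration is good to about 2 mm. A picture is of the moment at which its call begins. There is no depth.
- hand_in(): hands the job in; it is judged then, once.
Trained networks look in the newest picture that a camera, given by its name, has taken for a name from the list of things; names that differ only in an ending like _2 or _b are one class to them, and where a whole thing is asked for, a point or a joint stands for the part that bears it (a point fixed in the world has none). Each returns a list of dicts, best first, with "confidence" (0 to 1); they miss things now and then, are a little off and sometimes report something else, mostly with a low value. They report only what shows in the picture. A call takes as long as a camera call. They do not tell look-alikes from the thing itself.
- recognise(camera, thing): "centre" ([column, row] in pixels, amid what is visible of it).
- outline_of(camera, thing): "pixels" (420x560 bool, what is visible of it) and "centre" ([column, row] in pixels, amid what is visible of it).
- place_of(camera, thing): "centre" ([column, row] in pixels: a listed point, or the origin of a listed thing).
The state is a dict: "t": time; "q": joint angles; "joint_vel": joint speeds; "joint_torque": joint torques, N m; "eef_pos": TCP position; "tool_rot": TCP orientation; "contact_force": force on the tool from outside, world axes, zero at the start; "torque": the same for the moment, N m; "gripper_width": opening from 0.0 (shut) to 1.0 (fully open); "grasp_force": force on a finger pad.
Only numpy, scipy, OpenCV 4.12 (cv2) and the standard library are available. Lean on these libraries where they do the work, as an engineer would, in place of code of your own. Each camera call takes 0.05 s, during which the arm holds its last target. There are 200 camera calls.

## Task

Bleed down the nitrogen line: fit the loose red lever over the square stem of the bleed valve, fully down on its shoulder and pointing straight away from the yellow pointer, then pull it round against the spring until the tip of the yellow pointer meets the green mark on the dial. The valve shuts itself when let go, so finish while still holding the lever with the pointer steady at the mark. Leave the bottles, flasks and other things on the bench standing where they are.

Things in the scene. Friction and masses are not known exactly. Their poses are not given: they have to be found in the camera images.
- lever: Loose valve lever flat on the bench, 22 mm tall, 0.2 to 0.35 kg, balances 45 mm along x. Origin: centre of the underside of its steel hub (34 x 34 x 22 mm), which has a 17.4 mm square hole right through, sides parallel to x and y. x: along the lever from the hub to the handle end. Neck 16 mm wide (z 6 to 16 mm), then a red sleeve 22 x 22 mm from x = 58 to 152 mm.
- lever_grip (a point): A point in the red sleeve: 85 mm from the hub's axis along the lever's x, 11 mm above its underside. Axes as the lever's.
- valve: Brass bleed valve on a grey base plate (270 x 110 mm) fixed to the bench, at a different place and angle each time. Origin: on the bench, below the stem's axis. Pipe along x, 45 mm up; a pressure gauge at x = 75 to 145 mm, up to 115 mm high; a copper silencer points to -y. Around the stem lies a dark dial, 124 mm across, its top 80 mm up.
- stem_seat (a point): On the stem's axis, on the shoulder (36 mm disc, 90 mm above the bench) where the lever's underside rests. The stem: a 16 mm square standing 27 mm above it, last 4 mm tapered to 11 mm. Turns with the stem: x is where the fitted lever must point, straight away from the yellow pointer (valve's +y when shut); the square's sides are parallel to x and y. The bore has about 0.09 rad of play either way.
- stem (a joint): Angle of the stem (rad): 0 = shut, where the spring holds it; grows anticlockwise seen from above, to 1.45 at the stop (the fitted lever swings from the valve's +y towards its -x). The spring takes 0.27 N m to start and 0.45 N m more per radian: 5 to 10 N at the sleeve at the mark.
- pointer_tip (a point): Tip of the yellow pointer that turns with the stem just above the dial, 50 mm from the stem's axis on the side away from the lever, 84 mm above the bench.
- mark_edge (a point): Middle of the inner edge of the green mark, a clamp 12 mm wide on the dial's rim, at the same height and radius as the pointer's tip: they coincide when the pointer meets the mark. Fixed during the job, but set anew each time, reached at a stem angle between 0.6 and 1.1 rad.
- wrench: Leave alone: steel spanner, 170 mm long, lying flat on the bench (some 8 mm thick).
- amber_bottle: Leave alone: brown glass reagent bottle with red cap, 84 mm across, 160 mm tall; origin under its centre.
- white_bottle: Leave alone: white plastic bottle with an orange band, 72 mm across, 170 mm tall; origin under its centre.
- flask_blue: Leave alone: stoppered conical glass flask, blue stopper, 80 mm across the foot, 134 mm tall; origin under its centre.
- flask_green: Leave alone: the same flask with a green stopper; origin under its centre.
- jar: Leave alone: small white jar with a blue lid, 52 mm across, 85 mm tall; origin under its centre.
- pipette: Leave alone: white hand pipette lying on the bench, 260 mm long, 26 mm tall.
Things that resemble listed ones, but are neither listed nor needed, are in the scene too. What is shaped like the lever but purple or white is not meant.

How it is judged:
By the outcome, as a careful person would: the job done as asked, in the order asked, and still so for the second after the job is handed in, while the arm keeps its last pose, push and grip.
It also fails if it takes over 45 s, if anything falls off the work surface, if the arm or the gripper's body presses on something with over 40 N, if the wrist force passes 120 N, or if a joint passes its speed limit or range.

## Working session

There is one attempt and no reset: what is moved stays moved. The work goes in short steps, Python scripts to look and compute and a tool call to move; the robot and the scene stay as the last step left them, time stands still between calls to the robot, and variables do not carry over. Pictures are saved under pics/ and viewed, at most 10 in all, crops included, and the job is handed in when it is done.

Besides the shell and the picture viewer there is one more tool, called after "Emit:" by a JSON object that holds its "name" and its "arguments". carry_out: Moves the arm, as the interface text tells. Its arguments: {"type":"object","properties":{"rows":{"type":"string"},"claw":{"type":"number"},"force":{"type":"number"}},"required":["rows"]}

```bash
ls; mkdir -p pics
cat > h.py <<'E'
from station import *
import numpy as np, cv2
def ray(c,px):
    f=210/np.tan(np.radians(c["fov_y"])/2); M=np.array(c["world_to_cam"])
    d=np.array([(px[0]-c["cx"])/f,-(px[1]-c["cy"])/f,-1.]); R=M[:3,:3]
    return -R.T@M[:3,3], R.T@d
def at_z(c,px,z):
    o,d=ray(c,px); return o+d*(z-o[2])/d[2]
def proj(c,p):
    f=210/np.tan(np.radians(c["fov_y"])/2); M=np.array(c["world_to_cam"]); q=M[:3,:3]@np.array(p)+M[:3,3]
    return np.array([c["cx"]-f*q[0]/q[2], c["cy"]+f*q[1]/q[2]])
E
python3 - <<'E'
from h import *
ims=[]
for n in ["top","side"]:
    c=read_camera(n); cv2.imwrite(f"pics/{n}0.png",cv2.resize(c["img"],(800,600)))
    print(n,[ (k,v) for k,v in c.items() if k not in("img","world_to_cam")], ray(c,(280,210)))
    for t,z in [("lever",0),("lever_grip",.011),("valve",0),("stem_seat",.09),("pointer_tip",.084),("mark_edge",.084),("wrench",0),("amber_bottle",0),("white_bottle",0),("flask_blue",0),("flask_green",0),("jar",0),("pipette",0)]:
        for r in place_of(n,t): print(n,t,round(r["confidence"],2),np.round(r["centre"],1),np.round(at_z(c,r["centre"],z)*1000))
o=get_obs();print(o)
E
```

```text
pics
top [('fov_y', 51.386375527030594), ('cx', 275.5462283136639), ('cy', 203.25067278637573)] (array([ 0.25170281, -0.13159269,  1.38411557]), array([ 0.15177024, -0.02346142, -0.98831097]))
top lever 0.96 [432.  174.5] [ 571. -664.    0.]
top lever 0.94 [339.5 285.1] [ 223. -344.    0.]
top lever 0.69 [402.2 246.1] [ 340. -549.    0.]
top lever 0.66 [340.6 210.7] [ 458. -359.    0.]
top lever_grip 0.92 [314.2 292. ] [ 204. -264.   11.]
top lever_grip 0.88 [377.1 231.5] [ 387. -470.   11.]
top lever_grip 0.75 [409.3 180.5] [ 550. -584.   11.]
top lever_grip 0.65 [319.7 207.2] [ 469. -291.   11.]
top valve 0.83 [232.3 178.9] [570. -12.   0.]
top stem_seat 0.55 [227.5 170.9] [574.  -5.  90.]
top pointer_tip 0.56 [245.4 178.3] [551. -59.  84.]
top mark_edge 0.56 [234.3 181. ] [544. -25.  84.]
top mark_edge 0.56 [303.3 140. ] [ 669. -240.   84.]
top mark_edge 0.35 [241.5 164.8] [594. -48.  84.]
top wrench 0.54 [148.4 210.1] [473. 256.   0.]
top amber_bottle 0.72 [125.3 148.6] [678. 337.   0.]
top white_bottle 0.83 [160.6 143.9] [692. 222.   0.]
top flask_blue 0.68 [304.5 142.6] [ 687. 
[... 1608 characters left out ...]
 array([-1.31411915,  0.47698937,  0.0223721 ,  1.55538572, -0.01151112,
        1.10932679, -0.08310747]), 'joint_vel': array([-0.00032259,  0.00056247, -0.00040108, -0.00037093,  0.0006206 ,
        0.00121832, -0.00184919]), 'joint_torque': array([ 1.07548822e-03, -5.96298087e+01,  1.60714421e+00, -2.81554645e+01,
        1.25712500e-02,  1.47914190e-03, -2.00463752e-07]), 'eef_pos': array([0.24077997, 0.63061087, 0.23132054]), 'tool_rot': array([-1.72627426e-05,  1.81383287e-01,  9.83412478e-01,  1.13010750e-05]), 'contact_force': array([0.51514405, 0.29167553, 0.77069373]), 'torque': array([-0.0072021 ,  0.01456261, -0.00333903]), 'grasp_force': 0.0, 'gripper_width': 1.0005645622709343}
```

View pics/top0.png

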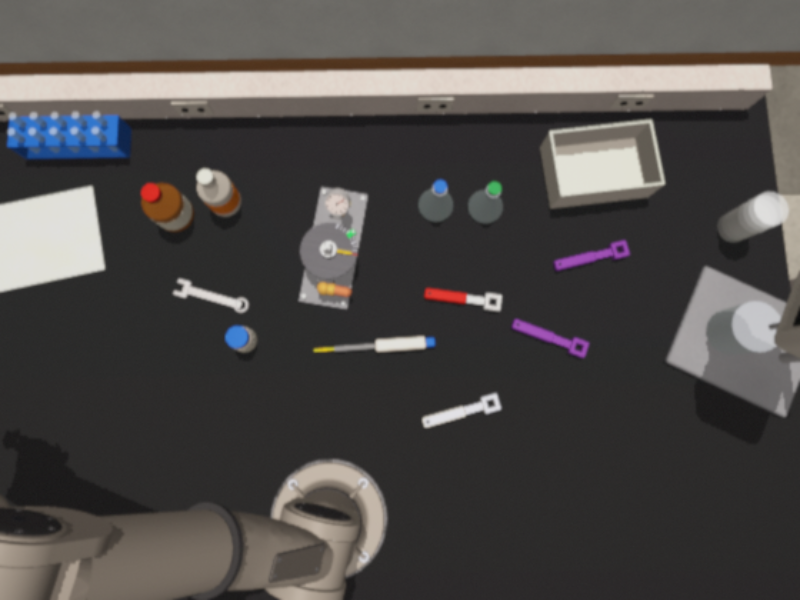

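View pics/side0.png

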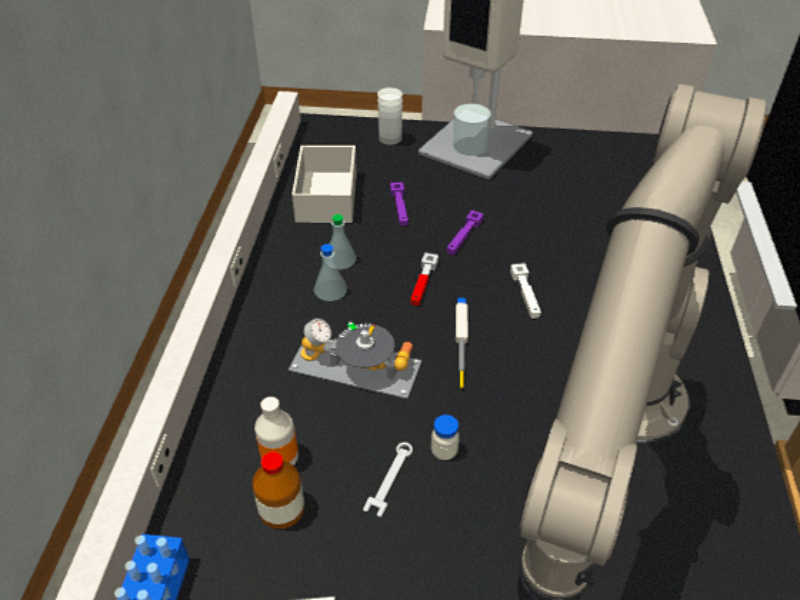

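Candidates (top image, 560x420 px): the red lever with its steel hub at (340,211), purple ones at (432,174) and (402,246), and a white one at (340,285). I choose the red one. In the top view the valve stem is at about (230,173), with the pointer towards image right and the green mark at (245,164). I'm moving the wrist camera over the lever.

Emit:
{"name": "carry_out", "arguments": {"rows": "43 -34 15 -5;43 -34 15 -5;43 -34 15 -5;43 -34 15 -5;43 -34 15 -5;43 -34 15 -5;25 -56 0 -5;25 -56 0 -5;25 -56 0 -5;25 -56 0 -5"}}

```text
t: 2.65
eef_pos: [0.5994, 0.2008, 0.3216]
tool_rot: [0.0, 0.581, 0.814, 0.0]
contact_force: [0.8, 0.9, -0.2]
gripper_width: 0.996
grasp_force: 0.0
```

Emit:
{"name": "carry_out", "arguments": {"rows": "-4 -60 0 -2;-4 -60 0 -2;-4 -60 0 -2;-4 -60 0 -2;-4 -60 0 -2;-26 -46 -10 -2;-26 -46 -10 -2;-26 -46 -10 -2;-26 -46 -10 -2;-26 -46 -10 -2"}}

```text
t: 3.9
eef_pos: [0.448, -0.3287, 0.2713]
tool_rot: [0.0, 0.713, 0.701, 0.0]
contact_force: [1.4, 0.4, 0.4]
gripper_width: 1.002
grasp_force: 0.0
```

```bash
cat > look.py <<'E'
import sys
from h import *
def look(n,things,pic=None):
    c=read_camera(n)
    if pic: cv2.imwrite(pic,c["img"])
    for t,z in things:
        for r in place_of(n,t): print(n,t,round(r["confidence"],2),np.round(r["centre"],1),np.round(at_z(c,r["centre"],z)*1000,1))
    return c
def state():
    o=get_obs(); w,x,y,z=o["tool_rot"]
    print("t",round(o["t"],2),"pos",np.round(o["eef_pos"]*1000,1),"yawx",round(np.degrees(np.arctan2(2*(x*y+w*z),1-2*(y*y+z*z))),2),"F",np.round(o["contact_force"],1),"T",np.round(o["torque"],2),"w",round(o["gripper_width"]*85.4,1),"g",o["grasp_force"],"q",np.round(o["q"],2))
E
python3 - <<'E'
from look import *
state()
c=look("wrist",[("lever",0),("lever_grip",.011)],"pics/w1.png")
print(c["fov_y"],ray(c,(280,210)))
E
```

```text
t 3.9 pos [ 448.  -328.7  271.3] yawx 89.06 F [1.4 0.4 0.4] T [-0.02 -0.05  0.03] w 85.5 g 0.0 q [-0.02  0.28  0.67  1.83 -0.19  1.1   0.7 ]
wrist lever 0.64 [107.9 190.9] [ 236.2 -354.1    0. ]
wrist lever 0.59 [366.9 383.5] [ 579.6 -663.7    0. ]
wrist lever 0.57 [211.2 322. ] [ 350.3 -549.    -0. ]
wrist lever 0.56 [283.3 198.3] [ 455.1 -367.3    0. ]
wrist lever_grip 0.96 [ 70.  124.2] [ 212.2 -272.1   11. ]
wrist lever_grip 0.76 [355.3 340.7] [ 554.7 -575.6   11. ]
wrist lever_grip 0.75 [228.7 280. ] [ 381.2 -475.7   11. ]
wrist lever_grip 0.73 [284.2 203.5] [ 456.  -370.8   11. ]
wrist lever_grip 0.62 [296.7 128.4] [ 471.3 -281.    11. ]
63.06319045042088 (array([ 0.44956717, -0.24833175,  0.41408825]), array([ 0.0026888 , -0.30872184, -0.95119654]))
```

View pics/w1.png

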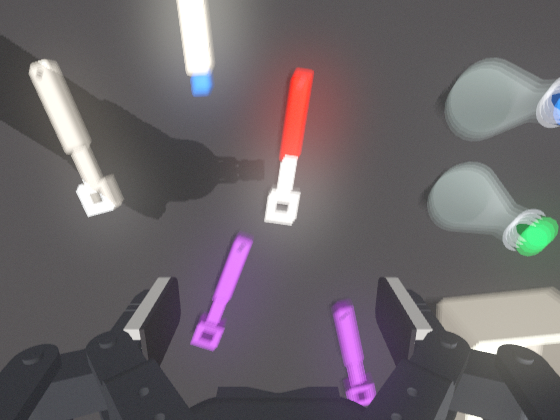

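```bash
cat > fit.py <<'E'
from look import *
from scipy.optimize import minimize
BOX=[(-.017,.017,.017,0,.022),(.017,.058,.008,.006,.016),(.058,.152,.011,0,.022)]
def render(c,p,S=4,boxes=BOX,z0=0):
    m=np.zeros((420*S,560*S),np.uint8); ct,st=np.cos(p[2]),np.sin(p[2])
    for x0,x1,h,za,zb in boxes:
        P=[proj(c,(p[0]+x*ct-y*st,p[1]+x*st+y*ct,z+z0)) for x in(x0,x1) for y in(-h,h) for z in(za,zb)]
        cv2.fillConvexPoly(m,cv2.convexHull(np.round((np.array(P)+.5)*S).astype(np.int32)),255)
    return cv2.resize(m,(560,420),interpolation=cv2.INTER_AREA)/255.
def fill(mask):
    k=np.zeros(mask.shape,np.uint8); cs,_=cv2.findContours(mask.astype(np.uint8),cv2.RETR_EXTERNAL,cv2.CHAIN_APPROX_NONE)
    cv2.drawContours(k,cs,-1,1,-1); return k
def fit(c,mask,p0,boxes=BOX,z0=0):
    k=fill(mask); f=lambda u:np.abs(render(c,(p0[0]+u[0]*.01,p0[1]+u[1]*.01,p0[2]+u[2]*.1),boxes=boxes,z0=z0)-k).sum()
    r=minimize(f,[0,0,0],method="Nelder-Mead",options=dict(initial_simplex=[[0,0,0],[1,0,0],[0,1,0],[0,0,1]],xatol=.01,fatol=.5))
    u=r.x; return np.array([p0[0]+u[0]*.01,p0[1]+u[1]*.01,p0[2]+u[2]*.1]), r.fun/k.sum()
E
cat > lv.py <<'E'
from fit import *
import sys
for n in sys.argv[1:]:
    c=read_camera(n); t=proj(c,(.46,-.33,.01))
    for o in outline_of(n,"lever"):
        if np.hypot(*(o["centre"]-t))<40:
            p,e=fit(c,o["pixels"],(.456,-.366,1.4)); print(n,"outline",np.round(p[:2]*1000,1),round(np.degrees(p[2]),2),round(e,3))
    b,g,r=[c["img"][...,i].astype(int) for i in range(3)]
    red=(r>90)&(r>2.2*g)&(r>2.2*b); N,L,S,C=cv2.connectedComponentsWithStats(red.astype(np.uint8))
    i=min(range(1,N),key=lambda i:np.hypot(*(C[i]-proj(c,(.47,-.27,.011))))-S[i,4]*.05)
    p,e=fit(c,L==i,(.456,-.366,1.4),BOX[2:]); print(n,"red",np.round(p[:2]*1000,1),round(np.degrees(p[2]),2),round(e,3),S[i])
E
python3 lv.py wrist top side
```

```text
wrist outline [ 455.5 -368. ] 81.15 0.047
wrist red [ 456.2 -366.1] 81.16 0.061 [ 285   64   31   89 1735]
top outline [ 456.  -362.3] 82.0 4.175
top red [ 457.4 -362.9] 81.35 1.126 [297 201  16  10 122]
side outline [ 459.3 -368.6] 82.24 0.214
side red [ 457.9 -368.9] 81.57 0.158 [287 192  13  22 161]
```

The wrist crop confirms it: the red sleeve runs from (303,70) to (289,158), with the steel hub at (283,207). Purple ones are at (208,335) and (360,395), white at (98,195). The fit gives the lever hub at (456,-367) mm, heading 81.2°. I'll grip 80 mm along it.

Emit:
{"name": "carry_out", "arguments": {"rows": "5 10 -55 -2;5 10 -55 -2;5 10 -55 -2;5 11 -50 -2;0 0 0 0", "claw": 60}}

```text
t: 4.97
eef_pos: [0.4674, -0.2834, 0.0534]
tool_rot: [-0.003, 0.759, 0.652, -0.001]
contact_force: [-0.6, -0.5, 0.5]
gripper_width: 0.705
grasp_force: 0.0
```

```bash
python3 -c "
from look import *;state()"; python3 lv.py wrist side
```

```text
t 4.97 pos [ 467.4 -283.4   53.4] yawx 81.31 F [-0.6 -0.5  0.5] T [-0.02  0.04  0.1 ] w 60.2 g 0.0 q [ 0.03  0.57  0.53  2.02 -0.45  0.67  0.69]
wrist red [ 455.9 -367.6] 81.02 0.052 [ 256  125   48  168 6774]
side outline [ 458.9 -370.2] 81.94 0.193
side red [ 458.8 -369.8] 81.94 0.179 [287 192  13  22 158]
```

Emit:
{"name": "carry_out", "arguments": {"rows": "1 -2 -25 0;0 0 -20 0;0 0 -4 0;0 0 0 0"}}

```text
t: 5.68
eef_pos: [0.4699, -0.2887, 0.0077]
tool_rot: [0.0, 0.76, 0.65, 0.0]
contact_force: [-0.1, 0.2, -0.0]
gripper_width: 0.702
grasp_force: 0.0
```

Emit:
{"name": "carry_out", "arguments": {"rows": "0 0 0 0;0 0 0 0;0 0 0 0;0 0 0 0", "claw": 10, "force": 100}}

```text
t: 6.18
eef_pos: [0.4699, -0.2885, 0.0082]
tool_rot: [0.0, 0.76, 0.65, 0.0]
contact_force: [-2.3, 1.8, 7.3]
gripper_width: 0.229
grasp_force: 98.5
```

```bash
python3 -c "
from look import *;state()"; python3 lv.py wrist
```

```text
t 6.17 pos [ 469.9 -288.5    8.2] yawx 81.07 F [-2.3  1.8  7.3] T [ 0.26  0.51 -0.11] w 19.5 g 98.46418619155884 q [ 0.08  0.64  0.47  2.03 -0.51  0.59  0.75]
wrist red [ 457.2 -367.7] 80.82 0.145 [  242   120    68   212 11012]
```

Emit:
{"name": "carry_out", "arguments": {"rows": "0 0 0 0;0 0 0 0;0 0 -3 0;0 0 -2 0;0 0 0 0", "claw": 40}}

```text
t: 6.9
eef_pos: [0.4696, -0.2883, 0.002]
tool_rot: [-0.0, 0.76, 0.65, -0.0]
contact_force: [-0.4, -0.2, -0.5]
gripper_width: 0.468
grasp_force: 0.0
```

Emit:
{"name": "carry_out", "arguments": {"rows": "0 0 0 0;0 0 0 0;0 0 0 0;0 0 0 0", "claw": 10}}

```text
t: 7.4
eef_pos: [0.4698, -0.2885, 0.0026]
tool_rot: [0.0, 0.76, 0.65, 0.0]
contact_force: [-0.2, 1.1, 5.2]
gripper_width: 0.233
grasp_force: 98.4
```

Emit:
{"name": "carry_out", "arguments": {"rows": "0 0 20 0;0 0 40 0;0 0 40 0;0 0 40 0;0 0 0 0;0 0 0 0"}}

```text
t: 8.15
eef_pos: [0.4694, -0.2878, 0.1421]
tool_rot: [-0.0, 0.76, 0.65, 0.0]
contact_force: [-0.0, -0.1, -3.0]
gripper_width: 0.231
grasp_force: 98.4
```

```bash
python3 -c "
from look import *;state()
c=read_camera('wrist');cv2.imwrite('pics/w2.png',c['img'])
c=read_camera('side');u=proj(c,(.46,-.33,.14)).astype(int);print(u)
a=c['img'][max(u[1]-60,0):u[1]+60,u[0]-70:u[0]+70];d=cv2.resize(a,(560,480));w=cv2.imread('pics/w2.png');cv2.imwrite('pics/m2.png',cv2.resize(np.hstack([w,d[:420]]),(800,300)))
"
```

```text
t 8.15 pos [ 469.4 -287.8  142.1] yawx 81.12 F [-0.  -0.1 -3. ] T [ 0.04 -0.01 -0.02] w 19.8 g 98.44247817993164 q [-0.06  0.44  0.63  1.97 -0.35  0.84  0.61]
[299 161]
```

View pics/m2.png

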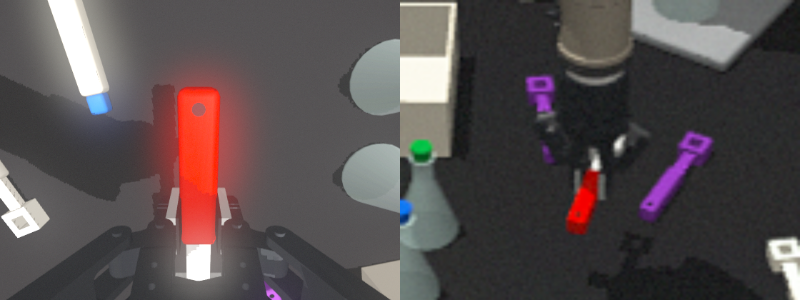

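The lever is held centrally. Next I'll measure the valve with the wrist camera, keeping it to the right of the held lever.

Emit:
{"name": "carry_out", "arguments": {"rows": "-2 40 20 0;-3 40 20 0;-3 40 20 0;-3 40 20 0;-3 38 10 0;0 0 0 0;0 0 0 0"}}

```text
t: 9.12
eef_pos: [0.4553, -0.0908, 0.2316]
tool_rot: [-0.0, 0.76, 0.65, -0.001]
contact_force: [0.3, -0.5, -2.2]
gripper_width: 0.233
grasp_force: 98.5
```

Run:
```python
from look import *
state()
c=look("wrist",[("stem_seat",.09),("pointer_tip",.084),("mark_edge",.084),("valve",0)],"pics/w3.png")
u=proj(c,(.577,-.008,.09)).astype(int); print(u)
x0,y0=max(min(u[0]-110,340),0),max(u[1]-100,0)
cv2.imwrite("pics/w3c.png",cv2.resize(c["img"][y0:y0+180,x0:x0+220],None,fx=3.3,fy=3.3,interpolation=cv2.INTER_CUBIC));print(x0,y0)
np.savez("cam3.npz",**{k:np.array(v) for k,v in c.items()})
```

```text
t 9.12 pos [455.3 -90.8 231.6] yawx 81.09 F [ 0.3 -0.5 -2.2] T [ 0.02 -0.02 -0.03] w 19.9 g 98.47728252410889 q [-0.55  0.13  0.68  2.07 -0.1   0.97  0.03]
wrist stem_seat 0.65 [402.   75.4] [565.4  -9.6  90. ]
wrist pointer_tip 0.97 [393.1 140.6] [558.  -59.3  84. ]
wrist mark_edge 0.68 [436.4 125.7] [593.9 -52.7  84. ]
wrist valve 0.79 [370.2  81.7] [563.8 -10.    0. ]
wrist valve 0.63 [394.5 143.2] [585.4 -76.2   0. ]
wrist valve 0.61 [479.4 348.8] [ 683.6 -364.3    0. ]
[417  70]
307 0
```

View pics/w3c.png

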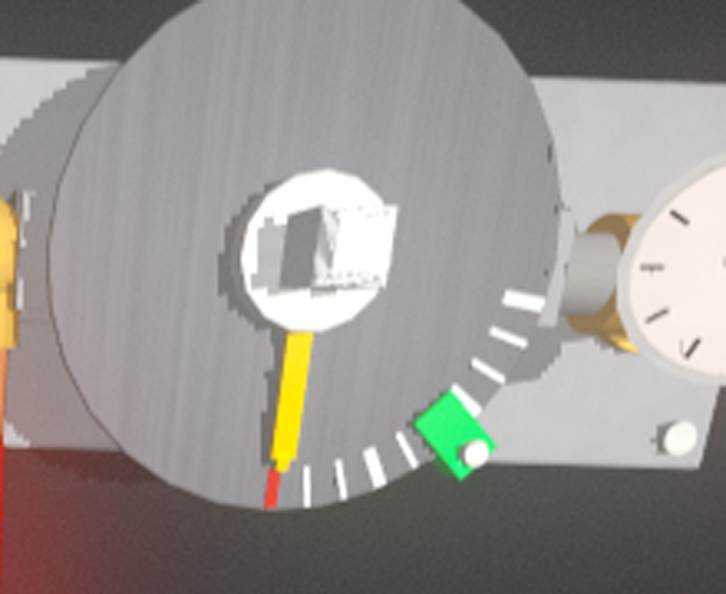

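The crop shows the shoulder disc centre at about full pixel (403,76), the yellow tip at (392,142) and the middle of the mark's inner edge at (439,123). I'm refining these.

```bash
cat > vfit.py <<'E'
from look import *
from scipy.ndimage import map_coordinates
from scipy.optimize import minimize
def ring(c,g,x,y,z,r):
    a=np.linspace(0,2*np.pi,180,endpoint=False); P=np.array([proj(c,(x+r*np.cos(t),y+r*np.sin(t),z)) for t in a])
    return map_coordinates(g,[P[:,1],P[:,0]],order=1,mode="nearest")
def disc(c,x,y,z=.09,r=.018):
    g=c["img"].mean(2)
    f=lambda u:-np.clip(ring(c,g,x+u[0]/1e3,y+u[1]/1e3,z,r-.0012)-ring(c,g,x+u[0]/1e3,y+u[1]/1e3,z,r+.0012),0,60).mean()
    s=min(((f((i,j)),i,j) for i in range(-8,9,2) for j in range(-8,9,2)))
    o=minimize(f,s[1:],method="Nelder-Mead",options=dict(initial_simplex=[s[1:],(s[1]+1.5,s[2]),(s[1],s[2]+1.5)]))
    return np.array([x+o.x[0]/1e3,y+o.x[1]/1e3]),o.fun
def colour(c,kind):
    h=cv2.cvtColor(c["img"],cv2.COLOR_BGR2HSV); lo,hi={"y":((24,120,120),(36,255,255)),"g":((50,120,80),(75,255,255))}[kind]
    return cv2.inRange(h,lo,hi)
def points(c,kind,z,ctr,rad):
    v,u=np.nonzero(colour(c,kind)); P=np.array([at_z(c,(a,b),z)[:2] for a,b in zip(u,v)]); d=np.hypot(*(P-ctr).T)
    return P[(d<rad)]
def ang(v): return np.degrees(np.arctan2(v[1],v[0]))
E
python3 - <<'E'
from vfit import *
c=dict(np.load("cam3.npz"))
s,e=disc(c,.5655,-.0096); print("shoulder",np.round(s*1e3,2),e)
print("dial",disc(c,.5655,-.0096,.08,.062))
for nm,k,z in(("ptr","y",.084),("mark","g",.084)):
    P=points(c,k,z,s,.075); v=P-s; r=np.hypot(*v.T); a=ang(v.mean(0)); n=len(P)
    q=v@np.array([np.cos(np.radians(a)),np.sin(np.radians(a))]); print(nm,n,"angle",a,"r",r.min()*1e3,r.max()*1e3)
    A=np.degrees(np.arctan2(v[:,1],v[:,0])); print([ (int(lo),round(A[(r*1e3>lo)&(r*1e3<=lo+4)].mean(),2), ((r*1e3>lo)&(r*1e3<=lo+4)).sum()) for lo in range(16,76,4) if ((r*1e3>lo)&(r*1e3<=lo+4)).any()])
E
```

```text
shoulder [566.3   -9.98] -59.424884975813896
dial (array([ 0.56725578, -0.01014356]), np.float64(-26.618218496576205))
ptr 300 angle -100.25721053387429 r 18.559846985903086 51.219684779538966
[(16, np.float64(-99.76), np.int64(16)), (20, np.float64(-99.87), np.int64(40)), (24, np.float64(-100.0), np.int64(41)), (28, np.float64(-100.29), np.int64(39)), (32, np.float64(-100.27), np.int64(37)), (36, np.float64(-100.34), np.int64(36)), (40, np.float64(-100.4), np.int64(39)), (44, np.float64(-100.19), np.int64(35)), (48, np.float64(-100.81), np.int64(17))]
mark 297 angle -55.20926432501738 r 49.17428454179798 69.57535782674567
[(48, np.float64(-54.97), np.int64(48)), (52, np.float64(-55.0), np.int64(71)), (56, np.float64(-55.04), np.int64(70)), (60, np.float64(-55.14), np.int64(63)), (64, np.float64(-55.62), np.int64(33)), (68, np.float64(-56.94), np.int64(12))]
```

Emit:
{"name": "carry_out", "arguments": {"rows": "25 32 0 -0.3;25 32 0 -0.3;25 32 0 -0.3;25 32 0 -0.4;25.2 31.7 0 0;0 0 -30 0;0 0 -30 0;0 0 -18 0;0 0 0 0;0 0 0 0"}}

```text
t: 10.62
eef_pos: [0.5818, 0.0691, 0.1553]
tool_rot: [0.0, 0.767, 0.641, 0.001]
contact_force: [-0.1, -1.1, -1.6]
gripper_width: 0.234
grasp_force: 98.5
```

Run:
```python
from vfit import *
from fit import fit
state()
o=get_obs(); z0=o["eef_pos"][2]-.0026; g=[]
for n in ["side","top"]:
    c=read_camera(n)
    for r in outline_of(n,"lever"):
        if np.hypot(*(r["centre"]-proj(c,(.575,.04,z0))))<40:
            p,e=fit(c,r["pixels"],(.566,-.01,1.39),z0=z0); print(n,"lever fit",np.round(p[:2]*1e3,1),np.degrees(p[2]),e)
    print(n,"expected hub px",proj(c,(.5663,-.01,z0+.022)),"stem top",proj(c,(.5663,-.01,.117)))
    for k in("stem_seat","lever"):
        for r in place_of(n,k): print(n,k,r["confidence"],np.round(r["centre"],1)) if np.hypot(*(r["centre"]-proj(c,(.566,-.01,.1))))<60 else 0
    u=proj(c,(.57,.02,.12)).astype(int); a=c["img"][u[1]-42:u[1]+42,u[0]-50:u[0]+50]; print(n,u)
    g.append(cv2.resize(a,(400,336),interpolation=cv2.INTER_CUBIC))
cv2.imwrite("pics/pre.png",np.hstack(g))
```

```text
t 10.62 pos [581.8  69.1 155.3] yawx 79.77 F [-0.1 -1.1 -1.6] T [ 0.06 -0.01  0.03] w 20.0 g 98.4678053855896 q [-0.64  0.46  0.54  1.88 -0.3   0.89 -0.13]
side lever fit [577.4 -18.7] 84.60270012100688 1.5565167243367934
side expected hub px [253.9266608  218.66466578] stem top [254.56809861 232.4549168 ]
side lever 0.65 [255.8 223.9]
side [251 239]
top lever fit [565.9 -10. ] 78.32805878291835 1.1492207139265964
top expected hub px [226.1658159  166.37053041] stem top [228.13329411 171.22934092]
top stem_seat 0.6 [227.4 173.6]
top [217 169]
```

View pics/pre.png

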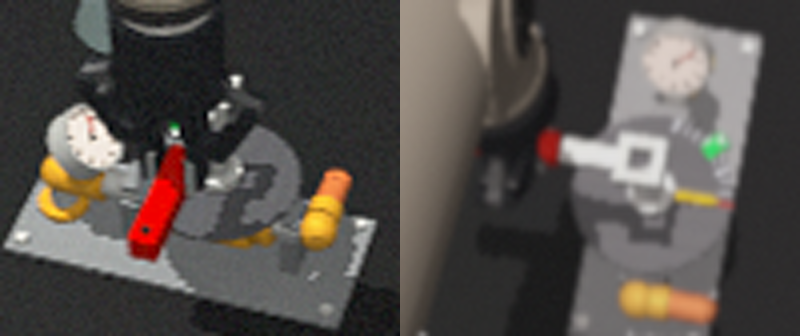

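Run:
```python
from vfit import *
from fit import fit,BOX
o=get_obs(); z0=o["eef_pos"][2]-.0026
c=read_camera("top")
c0=dict(c); c0["img"]=cv2.resize(cv2.imread("pics/top0.png"),(560,420),interpolation=cv2.INTER_AREA)
print("disc top0",disc(c0,.566,-.01),"dial top0",disc(c0,.566,-.01,.08,.062))
P=points(c0,"y",.084,np.array([.566,-.01]),.06);print("ptr pts",len(P))
u=proj(c,(.5663,-.01,z0+.02)); g=c["img"].min(2); m=np.zeros_like(g); yy,xx=np.mgrid[:420,:560]
m[(g>125)&(np.abs(xx-u[0]+3)<16)&(np.abs(yy-u[1]+1)<9)]=1
# hub + neck fit
print("hub fit",fit(c,m,(.566,-.01,1.392),BOX[:2],z0), m.sum())
for y in range(int(u[1])-9,int(u[1])+10): print(g[y,int(u[0])-16:int(u[0])+12])
```

```text
disc top0 (array([ 0.56466684, -0.0111415 ]), np.float64(-27.1652942520515)) dial top0 (array([ 0.56560201, -0.01143317]), np.float64(-11.343175426785713))
ptr pts 16
hub fit (array([ 0.56913479, -0.01252955,  1.435245  ]), np.float64(0.28062119434668453)) 340
[ 43  45  44  44  43  43  45  45  59 107 147 151 144 140 130 125 124 122
 121 121 121 121 121 120 127 154 178 162]
[ 45  44  44  42  43  45  45  50  77 117 135 133 129 126 122 121 121 120
 119 120 119 120 120 120 133 164 175 150]
[ 45  44  42  43  43  45  53  68  97 126 127 127 139 141 136 132 129 126
 123 122 121 120 120 121 136 162 155 139]
[ 60  53  48  46  47  54  71  95 112 122 123 142 176 183 178 170 164 156
 147 142 135 130 128 124 126 135 130 131]
[116 103  93  87  82  89 105 116 119 120 125 161 204 213 212 207 201 194
 187 183 177 169 164 150 129 120 120 122]
[179 171 166 161 151 151 153 145 136 134 141 175 212 221 220 218 215 212
 213 212 210 206 200 179 140 120 119 120]
[213 213 212 209 201 199 196 188 180 179 182 195 215 218 207 202 201 201
 206 210 214 218 214 187 140 119 120 119]
[218 222 222 222 219 219 218 217 2
[... 645 characters left out ...]
3 121 121]
[ 72 107 119 120 120 120 120 119 120 146 192 214 218 216 214 212 212 208
 208 215 221 215 183 166 157 134 121 121]
[ 82 112 119 120 121 121 120 121 122 142 182 199 207 212 213 215 217 216
 216 218 221 212 179 192 191 152 123 119]
[ 93 113 118 120 119 120 119 120 121 129 147 155 169 182 187 195 199 201
 204 211 213 202 175 204 208 170 130 120]
[ 95 113 118 118 119 118 119 118 119 119 119 117 122 136 148 146 145 151
 160 178 183 174 157 197 209 182 139 122]
[ 88 104 113 116 118 118 119 119 118 118 117 116 115 132 157 139 119 117
 121 131 132 126 132 169 191 172 129 109]
[ 73  85 101 108 114 117 117 117 118 119 119 118 119 140 169 152 129 123
 121 119 111 107 128 149 156 131  89  72]
```

Run:
```python
from vfit import *
from fit import fit,BOX,render
state()
o=get_obs(); z0=o["eef_pos"][2]-.0026
c=read_camera("top"); u=proj(c,(.5663,-.01,z0+.02)); g=c["img"].min(2).astype(float)
# soft template: hub box minus hole
from scipy.optimize import minimize
def f(v):
    p=(.566+v[0]/1e3,-.01+v[1]/1e3,np.radians(79.8)); m=render(c,p,boxes=BOX[:1],z0=z0)
    h=render(c,p,boxes=[(-.0087,.0087,.0087,.021,.022)],z0=z0); m=cv2.GaussianBlur(m-h*.9,(0,0),.7)
    W=(slice(int(u[1])-7,int(u[1])+7),slice(int(u[0])-5,int(u[0])+10)); a=m[W].ravel(); b=g[W].ravel()
    return -np.corrcoef(a,b)[0,1]
s=min((f((i,j)),i,j) for i in range(-6,7,2) for j in range(-6,7,2)); print(s)
r=minimize(f,s[1:],method="Nelder-Mead",options=dict(initial_simplex=[s[1:],(s[1]+1.5,s[2]),(s[1],s[2]+1.5)])); print(.566e3+r.x[0],-10+r.x[1],r.fun)
```

```text
t 11.07 pos [581.1  69.4 154.5] yawx 79.8 F [ 0.7  0.8 -2.1] T [ 0.04 -0.04 -0.  ] w 20.0 g 98.46357107162476 q [-0.64  0.46  0.54  1.88 -0.3   0.89 -0.13]
(np.float64(-0.8815385334090527), 2, 0)
566.787109375 -9.51953125 -0.8925058258708006
```

Both the top and wrist views put the hub about 1 mm off the stem. I'll correct that and descend carefully.

Emit:
{"name": "carry_out", "arguments": {"rows": "-1 -1 -15 0;0 0 -15 0;0 0 -4 0;0 0 0 0"}}

```text
t: 11.62
eef_pos: [0.5797, 0.0681, 0.1196]
tool_rot: [-0.0, 0.767, 0.641, -0.001]
contact_force: [0.9, -0.0, -2.3]
gripper_width: 0.229
grasp_force: 98.5
```

Emit:
{"name": "carry_out", "arguments": {"rows": "0 0 -2 0;0 0 -2 0;0 0 -2 0;0 0 0 0"}}

```text
t: 12.12
eef_pos: [0.58, 0.0684, 0.1143]
tool_rot: [-0.0, 0.767, 0.641, 0.0]
contact_force: [0.4, 1.3, -2.3]
gripper_width: 0.23
grasp_force: 98.5
```

Emit:
{"name": "carry_out", "arguments": {"rows": "0 0 -3 0;0 0 -3 0;0 0 -3 0;0 0 -3 0;0 0 0 0"}}

```text
t: 12.75
eef_pos: [0.5799, 0.0684, 0.102]
tool_rot: [-0.0, 0.767, 0.641, -0.0]
contact_force: [1.0, 1.5, -1.8]
gripper_width: 0.233
grasp_force: 98.4
```

Emit:
{"name": "carry_out", "arguments": {"rows": "0 0 -3 0;0 0 -3 0;0 0 -2 0;0 0 0 0;0 0 0 0"}}

```text
t: 13.38
eef_pos: [0.5799, 0.0684, 0.0942]
tool_rot: [-0.0, 0.767, 0.641, -0.0]
contact_force: [0.4, 0.8, -2.4]
gripper_width: 0.233
grasp_force: 98.4
```

```bash
python3 -c "
from look import *;state()"
```

```text
t 13.38 pos [579.9  68.4  94.2] yawx 79.8 F [ 0.4  0.8 -2.4] T [ 0.42 -0.11 -0.  ] w 19.9 g 98.43923807144165 q [-0.6   0.54  0.5   1.92 -0.36  0.77 -0.08]
```

Emit:
{"name": "carry_out", "arguments": {"rows": "0 0 -1 0;0 0 -1 0;0 0 0 0"}}

```text
t: 13.75
eef_pos: [0.5802, 0.0684, 0.0926]
tool_rot: [0.0, 0.767, 0.641, 0.0]
contact_force: [-0.8, 1.5, 0.2]
gripper_width: 0.236
grasp_force: 98.8
```

Emit:
{"name": "carry_out", "arguments": {"rows": "0 0 -1 0;0 0 0 0;0 0 0 0"}}

```text
t: 14.12
eef_pos: [0.5803, 0.0685, 0.092]
tool_rot: [-0.0, 0.767, 0.641, 0.0]
contact_force: [-2.1, 2.0, 5.5]
gripper_width: 0.233
grasp_force: 99.7
```

```bash
python3 -c "
from look import *;state()
c=read_camera('top');u=proj(c,(.57,.02,.1)).astype(int);a=c['img'][u[1]-42:u[1]+42,u[0]-50:u[0]+50]
d=read_camera('side');u=proj(d,(.57,.02,.1)).astype(int);b=d['img'][u[1]-42:u[1]+42,u[0]-50:u[0]+50]
cv2.imwrite('pics/fit.png',cv2.resize(np.hstack([a,b]),(800,336),interpolation=cv2.INTER_CUBIC))"
```

```text
t 14.12 pos [580.3  68.5  92. ] yawx 79.8 F [-2.1  2.   5.5] T [ 0.09  0.54 -0.14] w 19.9 g 99.65083837509155 q [-0.6   0.54  0.49  1.92 -0.36  0.77 -0.08]
```

View pics/fit.png

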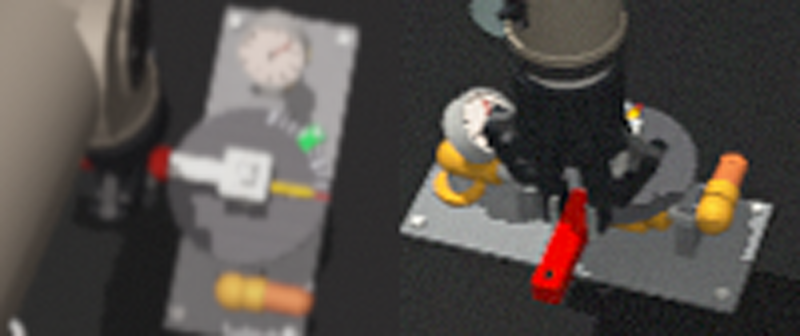

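The lever sits on the stem, with contact felt at the shoulder height. Starting the swing.

Emit:
{"name": "carry_out", "arguments": {"rows": "-6.9 0.9 0 5;-7 0.3 0 5;-7 -0.3 0 5;-6.9 -0.9 0 5;0 0 0 0"}}

```text
t: 14.85
eef_pos: [0.5527, 0.0693, 0.0921]
tool_rot: [0.0, 0.644, 0.765, 0.001]
contact_force: [-0.8, 4.4, 5.8]
gripper_width: 0.235
grasp_force: 99.4
```

Emit:
{"name": "carry_out", "arguments": {"rows": "-6.8 -1.5 0 5;-6.7 -2.1 0 5;-6.5 -2.7 0 5;-6.2 -3.2 0 5;0 0 0 0;0 0 0 0"}}

```text
t: 15.6
eef_pos: [0.5266, 0.0601, 0.092]
tool_rot: [0.0, 0.502, 0.865, 0.001]
contact_force: [-2.4, 5.9, 5.7]
gripper_width: 0.232
grasp_force: 99.6
```

```bash
cat > ptr.py <<'E'
from vfit import *
import sys
state()
# reference: top0 pointer/mark measured with the same method
S=np.array([.5655,-.0107])
def meas(c,tag):
    for k in "yg":
        P=points(c,k,.084,S,.072); 
        if len(P): v=P-S; r=np.hypot(*v.T); print(tag,k,len(P),"angle",round(ang(v.mean(0)),2),"rmax",round(r.max()*1e3,1),"rmin",round(r.min()*1e3,1))
for n in ["top","side","wrist"]:
    c=read_camera(n); meas(c,n)
    for t in("pointer_tip","mark_edge"):
        for r in place_of(n,t):
            p=at_z(c,r["centre"],.084)[:2]
            if np.hypot(*(p-S))<.07: print(n,t,round(r["confidence"],2),np.round(r["centre"],1),np.round(p*1e3,1),round(ang(p-S),1))
    if len(sys.argv)>1 and n==sys.argv[2]:
        u=proj(c,(.58,-.04,.09)).astype(int); y0,x0=max(u[1]-32,0),max(u[0]-40,0); print("crop",x0,y0)
        cv2.imwrite(sys.argv[1],cv2.resize(c["img"][y0:y0+64,x0:x0+80],None,fx=8,fy=8,interpolation=cv2.INTER_CUBIC))
    if n=="top":
        c0=dict(c); c0["img"]=cv2.resize(cv2.imread("pics/top0.png"),(560,420),interpolation=cv2.INTER_AREA); meas(c0,"top0")
E
python3 ptr.py pics/p1.png top
```

```text
t 15.6 pos [526.6  60.1  92. ] yawx 119.77 F [-2.4  5.9  5.7] T [ 0.85  0.22 -0.48] w 19.8 g 99.59448337554932 q [-0.48  0.44  0.32  2.04 -0.21  0.69  0.49]
top y 17 angle -68.56 rmax 48.2 rmin 22.2
top g 11 angle -56.02 rmax 61.2 rmin 50.1
top pointer_tip 0.44 [246.5 168.8] [581. -63.] -73.5
top mark_edge 0.56 [241.5 165.8] [590.8 -47.8] -55.7
crop 198 136
top0 y 16 angle -101.24 rmax 45.5 rmin 23.4
top0 g 10 angle -56.42 rmax 61.2 rmin 50.1
side g 21 angle -53.06 rmax 70.2 rmin 47.2
side mark_edge 0.43 [250.9 225.9] [586.8 -67.3] -69.3Traceback (most recent call last):
  File "ptr.py", line 11, in <module>
    c=read_camera(n); meas(c,n)
                      ~~~~^^^^^
  File "ptr.py", line 8, in meas
    P=points(c,k,.084,S,.072);
  File "vfit.py", line 17, in points
    v,u=np.nonzero(colour(c,kind)); P=np.array([at_z(c,(a,b),z)[:2] for a,b in zip(u,v)]); d=np.hypot(*(P-ctr).T)
                                                                                                        ~^~~~
ValueError: operands could not be broadcast together with shapes (0,) (2,)
```

View pics/p1.png

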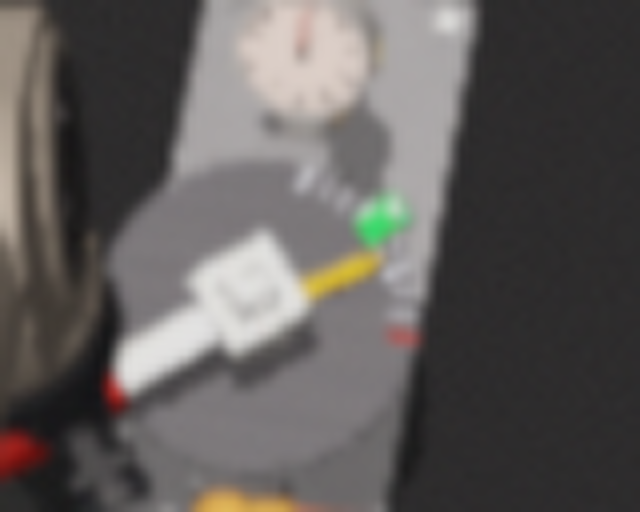

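The pointer lags the lever by about 7° (bore play plus give), and about 12° remain to the mark.

Emit:
{"name": "carry_out", "arguments": {"rows": "-5.9 -3.7 0 5;-5.6 -4.2 0 5;-2.1 -1.8 0 2;0 0 0 0;0 0 0 0;0 0 0 0"}}

```text
t: 16.7
eef_pos: [0.513, 0.0505, 0.0919]
tool_rot: [0.0, 0.409, 0.913, 0.001]
contact_force: [-2.1, 6.4, 6.1]
gripper_width: 0.23
grasp_force: 99.7
```

```bash
cat > ptr2.py <<'E'
from vfit import *
import sys
state()
# soft-weighted angles (yellowness / greenness) in the top camera, now vs start
S=np.array([.5655,-.0107])
def meas(c):
    yy,xx=np.mgrid[140:200,205:275]; P=np.array([at_z(c,(a,b),.084)[:2] for a,b in zip(xx.ravel(),yy.ravel())])-S
    r=np.hypot(*P.T); I=c["img"][140:200,205:275].reshape(-1,3).astype(float); b,g,R=I.T
    out=[]
    for w,lo,hi in((np.clip(np.minimum(g,R)-b-25,0,None)*(R>=g*.95),.024,.046),(np.clip(g-np.maximum(R,b)-25,0,None),.046,.058)):
        w=w*((r>lo)&(r<hi)); v=(P*w[:,None]).sum(0); out.append(round(ang(v),2))
    return out
cs=[read_camera("top") for _ in range(3)]
c0=dict(cs[0]); c0["img"]=cv2.resize(cv2.imread("pics/top0.png"),(560,420),interpolation=cv2.INTER_AREA)
print("start",meas(c0),"now",[meas(c) for c in cs])
a=np.mean([c["img"].astype(float) for c in cs],0).astype(np.uint8); cv2.imwrite(sys.argv[1],cv2.resize(a[140:185,215:275],(800,600),interpolation=cv2.INTER_CUBIC))
E
python3 ptr2.py pics/p2.png
```

```text
t 16.7 pos [513.   50.5  91.9] yawx 131.77 F [-2.1  6.4  6.1] T [ 1.    0.2  -0.47] w 19.6 g 99.6759045124054 q [-0.43  0.41  0.26  2.07 -0.17  0.68  0.67]
start [np.float64(-101.38), np.float64(-56.32)] now [[np.float64(-57.31), np.float64(-56.35)], [np.float64(-57.31), np.float64(-56.32)], [np.float64(-57.28), np.float64(-56.31)]]
```

View pics/p2.png

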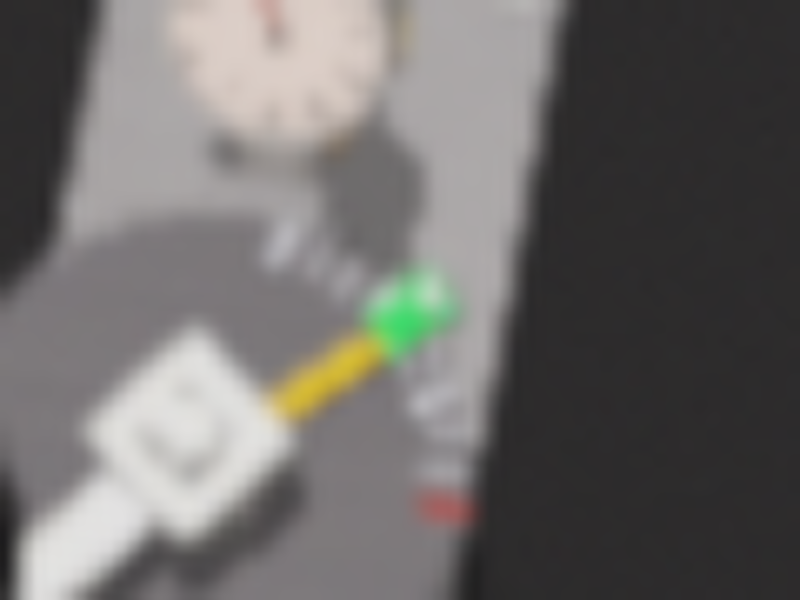

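Emit:
{"name": "carry_out", "arguments": {"rows": "-1.3 -1.2 0 1.3;0 0 0 0;0 0 0 0;0 0 0 0"}}

```text
t: 17.35
eef_pos: [0.5117, 0.0492, 0.092]
tool_rot: [0.0, 0.398, 0.917, 0.001]
contact_force: [-2.2, 6.2, 7.3]
gripper_width: 0.231
grasp_force: 99.8
```

```bash
python3 ptr2.py pics/p3.png
python3 - <<'E'
from look import *
# hub flush check + bystanders
c=look("side",[("jar",0),("white_bottle",0),("pipette",0),("flask_blue",0)])
E
```

```text
t 17.35 pos [511.7  49.2  92. ] yawx 133.07 F [-2.2  6.2  7.3] T [ 0.92  0.25 -0.4 ] w 19.7 g 99.7875452041626 q [-0.43  0.41  0.26  2.07 -0.17  0.68  0.69]
start [np.float64(-101.38), np.float64(-56.32)] now [[np.float64(-56.23), np.float64(-56.53)], [np.float64(-56.23), np.float64(-56.51)], [np.float64(-56.24), np.float64(-56.53)]]
side jar 0.81 [310.5 314.8] [383.  182.1  -0. ]
side jar 0.45 [245.6 228. ] [ 617.7 -136.5    0. ]
side white_bottle 0.68 [198.3 322. ] [693.8 239.4   0. ]
side pipette 0.84 [322.8 237.2] [ 363.3 -122.4    0. ]
side flask_blue 0.81 [229.  205.6] [ 690.3 -235.9    0. ]
```

View pics/p3.png

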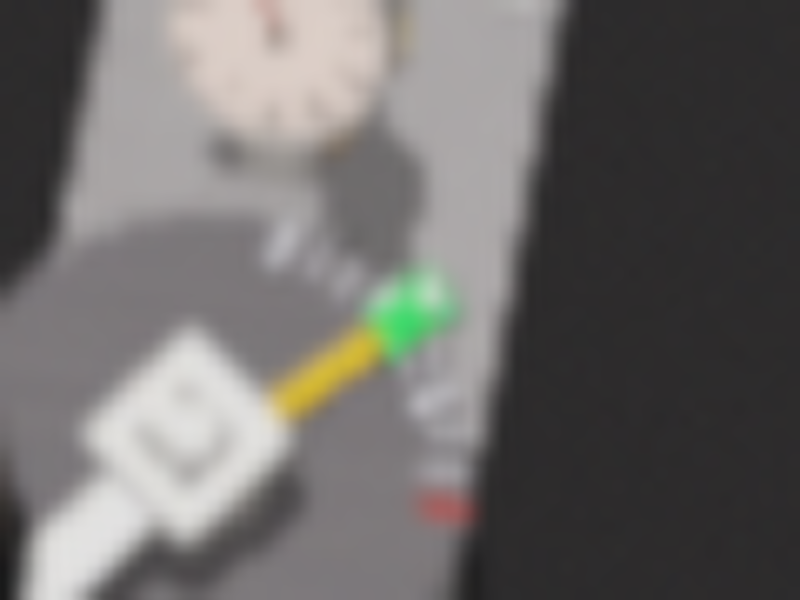

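The tip meets the middle of the mark's inner edge (45.15° turned against about 45.2° needed), the pointer is steady, and the lever is still pressed down. Handing in.

```bash
python3 -c "
from station import *;print(hand_in())"
```

```text
the job is handed in; nothing more can be done
None
```

I fitted the red lever down on the stem shoulder, turned it about 45° until the yellow pointer tip met the green mark, and handed the job in with the lever still held and the pointer steady.

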